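# Enter a delivery at the warehouse desk and put the marker away

### The job

Enter the delivery on the count console: press the blue key, then the yellow key, the blue key again and then the green key, one at a time, leaving the red, white and black keys alone. Then put the orange marker, cap down as it stands, into the free cell of the blue rack, the one with the orange collar, and let go, without knocking the marker over or disturbing the pens, bottles, tape roll and stamp.

Things in the scene. Friction and masses are not known exactly. Their poses are not given: they have to be found in the camera images.
- key_blue_top (a point): centre of the top of the blue spring key, a round cap 28 mm across, 58 mm above the table when up and 10 mm above its grey 44 mm housing; pressed straight down, travel 6 mm, 5 N fully down. Six such keys in 2 rows of 3 (59 mm between rows, 60 mm between neighbours), colours shuffled, on a fixed grey console 190 x 200 x 35 mm; display strip at its far side rises to 57 mm. x, y axes along its sides
- key_yellow_top (a point): centre of the top of the yellow spring key, a round cap 28 mm across, 58 mm above the table when up and 10 mm above its grey 44 mm housing; pressed straight down, travel 6 mm, 5 N fully down. On the same console; colours change places each time
- key_green_top (a point): centre of the top of the green spring key, a round cap 28 mm across, 58 mm above the table when up and 10 mm above its grey 44 mm housing; pressed straight down, travel 6 mm, 5 N fully down. On the same console; colours change places each time
- key_red_top (a point): centre of the top of the red spring key, a round cap 28 mm across, 58 mm above the table when up and 10 mm above its grey 44 mm housing; pressed straight down, travel 6 mm, 5 N fully down. On the same console; colours change places each time
- key_white_top (a point): centre of the top of the white spring key, a round cap 28 mm across, 58 mm above the table when up and 10 mm above its grey 44 mm housing; pressed straight down, travel 6 mm, 5 N fully down. On the same console; colours change places each time
- key_black_top (a point): centre of the top of the black spring key, a round cap 28 mm across, 58 mm above the table when up and 10 mm above its grey 44 mm housing; pressed straight down, travel 6 mm, 5 N fully down. On the same console; colours change places each time
- marker: thick marker, 19 mm across, 130 mm long, orange with a black cap (lowest 48 mm), 35 g, standing free on its cap on the table at the start. Origin: centre of the cap's end face (the underside); z runs up along the marker
- collar: orange square frame, 36 mm outside, 28 mm inside, 3 mm high, around the mouth of the rack's free cell. Rack: blue, fixed, 50 (x) by 134 (y) by 85 mm high, three cells 28 mm square in a row along y, 40 mm apart, floor 6 mm above the table; pens in the other two. Origin: centre of the frame's underside, 85 mm above the table; x across the rack, y along the row
- pen_black: black pen, 15 mm across, 105 mm long, standing in another cell of the rack, about 23 mm showing above the mouth; bystander. Origin: its lower end
- pen_white: white pen, 15 mm across, 105 mm long, standing in another cell of the rack, about 23 mm showing above the mouth; bystander. Origin: its lower end
- bottle0: water bottle, 62 mm across, 190 mm tall, near the far right; bystander. Origin: centre of its underside
- bottle1: water bottle, 62 mm across, 190 mm tall, near the far left; bystander. Origin: centre of its underside
- tape: roll of amber packing tape lying flat, 100 mm across, 45 mm high; bystander. Origin: centre of its underside
- stamp: wooden hand stamp, 40 mm across, 72 mm tall, standing; bystander. Origin: centre of its underside

How it is judged (in metres and radians):
On the way, in this order (a step that is already met when the one before it is completed fails the run):
1. the blue key pressed down (at least 4 of its 6 mm), all other keys up (less than 2 mm down) (height (world z) of key_blue_top below 0.054 m and height (world z) of each of key_yellow_top, key_green_top, key_red_top, key_white_top, key_black_top above 0.056 m), for 0.04 s.
2. then the yellow key pressed down (at least 4 of its 6 mm), all other keys up (less than 2 mm down) (height (world z) of key_yellow_top below 0.054 m and height (world z) of each of key_blue_top, key_green_top, key_red_top, key_white_top, key_black_top above 0.056 m), for 0.04 s.
3. then, a second time, the blue key pressed down (at least 4 of its 6 mm), all other keys up (less than 2 mm down) (all of step 1), for 0.04 s.
4. then the green key pressed down (at least 4 of its 6 mm), all other keys up (less than 2 mm down) (height (world z) of key_green_top below 0.054 m and height (world z) of each of key_blue_top, key_yellow_top, key_red_top, key_white_top, key_black_top above 0.056 m), for 0.04 s.
5. only after all key presses: the marker stands cap-down at the bottom of the cell with the orange collar, let go (horizontal distance between marker and collar below 0.01 m and height (world z) of marker below 0.012 m and angle between marker's own z axis and vertical below 0.2 rad and height (world z) of each of key_blue_top, key_yellow_top, key_green_top, key_red_top, key_white_top, key_black_top above 0.0565 m and contact force between the fingers and marker below 0.1 N), for 0.2 s.
At the end, for the whole second after the job is handed in: After the four presses in order, the marker stands cap-down in the collared cell, its lower end within 10 mm of the cell's axis and less than 12 mm above the table (on the cell's floor), tilted less than 0.2 rad, at rest and released; all six keys are up (less than 1.5 mm down) (all of step 5 and linear speed of marker below 0.02 m/s); the robot touches nothing.
It fails at once if the red, white or black key pressed by more than 2.5 mm (height (world z) of any of key_red_top, key_white_top, key_black_top below 0.0555 m).
It fails at once if two keys down (more than 3 mm) at the same time (height (world z) of each of key_blue_top, key_yellow_top below 0.055 m or height (world z) of each of key_blue_top, key_green_top below 0.055 m or height (world z) of each of key_yellow_top, key_green_top below 0.055 m).
It fails at once if a bottle, the tape roll or the stamp moved by more than 30 mm, or a bottle or the stamp tipped by more than 0.5 rad (distance of any of bottle0, bottle1, tape, stamp from where it was at the start of the episode above 0.03 m or angle between any of bottle0, bottle1, stamp's own z axis and vertical above 0.5 rad).
It fails at once if a pen lifted or knocked out of the rack (moved by more than 30 mm) (distance of any of pen_black, pen_white from where it was at the start of the episode above 0.03 m).
It fails at once if the marker knocked over (tilted by more than 0.8 rad) (angle between marker's own z axis and vertical above 0.8 rad).
It also fails if it takes over 72 s, if anything falls off the work surface, if the arm or the gripper's body presses on something with over 40 N, if the wrist force passes 120 N, or if a joint passes its speed limit or range.

### The arm

A 6-joint arm with a two-finger parallel gripper is mounted at the origin on the work surface. World frame = base frame: x ahead of the robot, y to its left, z up, the work surface at z = 0. Lengths are in mm, angles in degrees, forces in N, time in s.
With the tool pointing down it reaches from about 300 to 850 mm from the base axis. Payload 4.2 kg.
Tool frame: the origin (TCP) lies midway between the tips of the shut fingers; the grasp point (between the pads) lies env.hold_point_z behind it (env.hold_point_z is the distance from the TCP to the grasp point, in mm); z points along the fingers, y is the line along which they close (so a half turn about z gives the same grasp; the last joint's range is limited). The gripper opens to 91 mm and grips with 3 to 60 N. Pads are 32 mm wide; open, the fingers measure 118 mm over their backs; the gripper's body (76 mm by 178 mm) begins 60 mm behind the grasp point.
Start: joints at [-64.572, 18.312, 89.639, -0, 72.044, -1.146], TCP at [257.232, -514.271, 213.976] pointing down, gripper open.
Joint ranges: [-177.97, 177.97], [-48.28, 115.42], [12.27, 149.76], [-77.06, 257.06], [2.81, 150.46], [-146.56, 146.56]. Speed limits (degrees/s): [147.25, 147.25, 180, 180, 180, 180].

### API

Orientations are given as [roll, pitch, yaw] about the fixed x, y, z axes, in that order (R = Rz(yaw) Ry(pitch) Rx(roll)).
In Python, from workcell import env, viewer, spotter gives the robot as it stands.
- The arm moves only by the tool apply_moves, never from a script. Its arguments are lists of equal length, an entry for each row: "delta_pos": the shift along the world's x, y, z normalised to -1 to 1, where 1 is 120 mm, a list of three; "rot": the turn, a rotation vector about the world's x, y, z normalised to -1 to 1, where 1 is 1.5 rad, a list of three; "hand": the opening, from 0 (shut) to 1 (fully open). A call has 1 to 10 rows; each row is the pose to reach, as a shift and turn from the pose commanded when the call began; what a row does not reach only later rows make up. A row lasts 1/12 s, in which the tool goes at most 41.7 mm and 7.16 degrees, less where a joint would pass 70% of its speed; a pose out of reach is approached as far as the arm can. A call with a number of a shift or a turn outside -1 to 1 is refused whole. A call with a gripper value outside its range is refused whole. The fingers move at their own pace and stop on an object; "newtons" is the grip in N (left out, the last holds). Time passes only in rows, so rows that repeat a pose let the fingers close. It gives the time, the measured TCP pose, the force, the opening and the grip force at its end, in the units of the state.
- env.state(): the state, without advancing time (a new reading comes with each control period).
- viewer.grab_frame(name): name is "scene" or "top" or "wrist"; returns a dict with "pixels" (400x640x3 uint8, red, green, blue), "camera_matrix" (3x3 intrinsics, pixels), "R" (3x3) and "t" (3): a world point X has camera coordinates R X + t; the wrist camera has in their place "mount" (4x4, takes a point from camera to tool coordinates, whose origin is the TCP and whose axes are the flange's). Camera axes: x right, y down, z forward; pixel columns grow to the right and rows downward; lengths in mm; the calibration is good to about 2 mm. A picture is of the moment at which its call begins: read the wrist's pose just before it. There is no depth.
- env.job_done(): hands the job in; it is judged then, once.
Trained networks look in a picture, given as the dict that the camera call returned (one of the last four; its "shot" number tells which), for a name from the list of things; names that differ only in an ending like _2 or _b are one class to them, and where a whole thing is asked for, a point or a joint stands for the part that bears it (a point fixed in the world has none). Each returns a list of dicts, best first, with "score" (0 to 1); they miss things now and then, are a little off and sometimes report something else, mostly with a low value. They report only what shows in the picture. A call takes as long as a camera call.
- spotter.trace(picture, query): "mask" (400x640 bool, what is visible of it) and "box" ([centre column, centre row, width, height] in pixels, round what is visible of it).
- spotter.landmark_of(picture, query): "position" ([column, row] in pixels: a listed point, or the origin of a listed thing).
The state is a dict: "time_s": time; "qpos": joint angles; "qvel": joint speeds; "effort": joint torques, N m; "ee_pos": TCP position; "ee_rot": TCP orientation; "force": force on the tool from outside, world axes, zero at the start; "torque": the same for the moment, N m; "gripper_width": finger opening in mm; "gripper_force": force on a finger pad.
Only numpy, scipy, OpenCV 4.12 (cv2) and the standard library are available. Lean on these libraries where they do the work, as an engineer would, in place of code of your own. Each camera call takes 0.05 s, during which the arm holds its last target. There are 200 camera calls.

## Working session

There is one attempt and no reset: what is moved stays moved. The work goes in short steps, Python scripts to look and compute and a tool call to move; the robot and the scene stay as the last step left them, time stands still between calls to the robot, and variables do not carry over. Pictures are saved under pics/ and viewed, at most 10 in all, crops included, and the job is handed in when it is done.

Besides the shell and the picture viewer there is one more tool, called by a JSON object that holds its "api" and its "payload", one argument or row to a line. apply_moves: Moves the arm, as the interface text tells. Its arguments: {"type":"object","properties":{"delta_pos":{"type":"array"},"rot":{"type":"array"},"hand":{"type":"array"},"newtons":{"type":"number"}},"required":["delta_pos","rot","hand"]}

```bash
mkdir -p pics
cat > h.py <<'E'
import numpy as np, cv2
from workcell import env, viewer, spotter
def ray(p,uv):
    d=np.linalg.inv(p["camera_matrix"])@np.array([uv[0],uv[1],1.]); R=np.array(p["R"]);t=np.array(p["t"])
    return -R.T@t, R.T@d
def onz(p,uv,z):
    c,d=ray(p,uv); return c+d*(z-c[2])/d[2]
def save(p,n): cv2.imwrite(n,cv2.cvtColor(p["pixels"],cv2.COLOR_RGB2BGR))
E
python3 - <<'E'
from h import *
print(env.hold_point_z, env.state())
a=viewer.grab_frame("top"); b=viewer.grab_frame("scene")
save(a,"pics/top.png"); save(b,"pics/scene.png")
Z=dict(marker=0,collar=85,stamp=0,tape=0,bottle0=0,bottle1=0,pen_black=6,pen_white=6)
for k in ["blue","yellow","green","red","white","black"]: Z["key_%s_top"%k]=58
for n,z in Z.items():
    for nm,p in(("top",a),("scene",b)):
        r=spotter.landmark_of(p,n)[:2]
        print(n,nm,[(round(q["score"],2),np.round(q["position"],1).tolist(),np.round(onz(p,q["position"],z),1).tolist()) for q in r])
E
```

```text
18.8 {'time_s': 0.0, 'qpos': array([-6.45721909e+01,  1.83491681e+01,  8.97069756e+01,  8.98578300e-04,
        7.20439034e+01, -1.14696571e+00]), 'qvel': array([ 0.02652071,  0.03932812, -0.04022808,  0.08390662,  0.00725217,
        0.04477315]), 'effort': array([ 1.33664464e-03, -4.12467957e+01, -2.31970650e+01,  7.28895748e-02,
        4.56318946e-02, -1.26720270e-04]), 'ee_pos': array([ 257.00980507, -513.78921285,  213.1412184 ]), 'ee_rot': array([-1.79899990e+02, -2.85679569e-03,  2.65744946e+01]), 'force': array([-0.25398404,  0.13053662, -0.3047921 ]), 'torque': array([-0.02154324, -0.04979189, -0.05930746]), 'gripper_force': 0.0, 'gripper_width': 91.20535660392036}
marker top [(0.71, [207.4, 210.0], [495.9, 332.5, 0.0]), (0.34, [309.9, 186.6], [576.6, 35.9, 0.0])]
marker scene [(0.61, [399.3, 149.7], [497.2, 327.1, 0.0])]
collar top [(0.66, [427.1, 221.7], [471.2, -288.2, 85.0]), (0.61, [285.6, 186.7], [554.9, 100.9, 85.0])]
collar scene [(0.63, [182.9, 245.6], [463.2, -300.2, 85.0])]
stamp top [(0.6, [374.5, 260.9], [366.2, -156.7, 0.0])]
stamp scene [(0.74, [227.1, 210.5]
[... 1028 characters left out ...]
[183.8, 246.5], [445.3, -297.6, 58.0])]
key_green_top top [(0.56, [307.8, 188.3], [558.5, 40.2, 58.0])]
key_green_top scene [(0.57, [340.3, 199.4], [562.6, 44.4, 58.0]), (0.34, [396.8, 149.3], [529.7, 270.6, 58.0])]
key_red_top top [(0.63, [209.2, 207.4], [494.0, 313.7, 58.0]), (0.5, [325.2, 213.1], [489.4, -11.1, 58.0])]
key_red_top scene [(0.66, [301.8, 194.0], [491.1, -14.2, 58.0])]
key_white_top top [(0.6, [243.0, 165.9], [617.3, 227.6, 58.0]), (0.39, [281.3, 208.0], [499.5, 112.0, 58.0])]
key_white_top scene [(0.56, [344.4, 172.8], [504.5, 109.2, 58.0])]
key_black_top top []
key_black_top scene [(0.71, [224.2, 213.1], [422.2, -184.9, 58.0]), (0.46, [358.8, 187.0], [562.1, 104.0, 58.0])]
```

Run:
```python
import cv2
a=cv2.imread("pics/top.png")[120:290,170:470]; b=cv2.imread("pics/scene.png")[120:380,150:490]
cv2.imwrite("pics/topc.png",cv2.resize(a,None,fx=2.6,fy=2.6,interpolation=cv2.INTER_CUBIC))
cv2.imwrite("pics/scc.png",cv2.resize(b,None,fx=2.2,fy=2.2,interpolation=cv2.INTER_CUBIC))
```

```text
(no output)
```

View pics/topc.png

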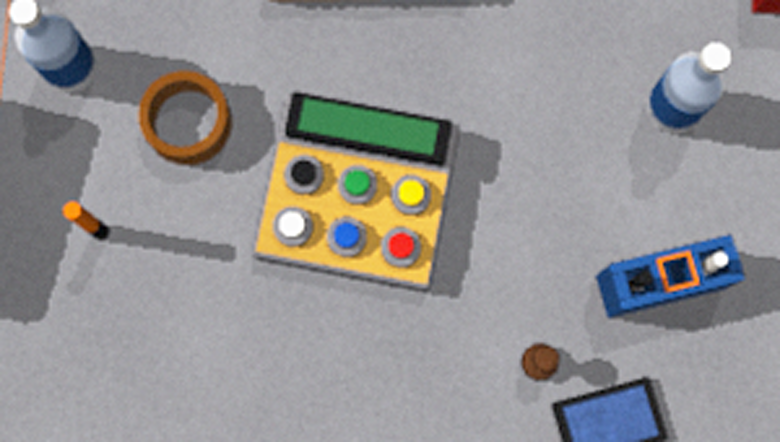

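View pics/scc.png

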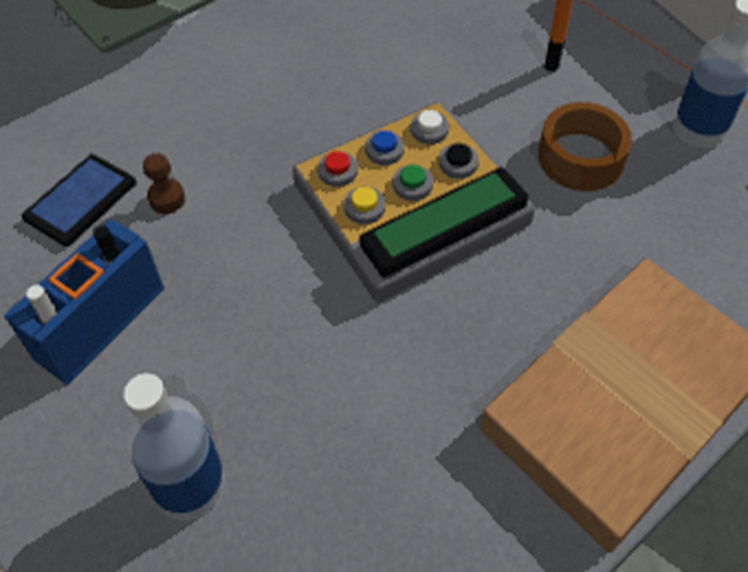

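The top view shows the key rows black/green/yellow (far) and white/blue/red (near). The marker stands at about px (208,209). The collar sits between the black and white pens at px (430,224). Next I'll move over the console and turn the tool to yaw ~102 on the way.

{"api": "apply_moves", "payload": {
  "delta_pos": [
    [0.1, 0.3, 0.3],
    [0.2, 0.6, 0.6],
    [0.3, 0.9, 0.8],
    [0.36, 1, 0.9],
    [0.36, 1, 0.9]
  ],
  "rot": [
    [0, 0, 0.08],
    [0, 0, 0.16],
    [0, 0, 0.24],
    [0, 0, 0.32],
    [0, 0, 0.4]
  ],
  "hand": [1, 1, 1, 1, 1]
}}

```text
time_s: 1.92
ee_pos: [303.1, -391.6, 328.0]
ee_rot: [179.4, 0.1, 61.5]
force: [-0.1, -0.1, -0.8]
gripper_width: 91.5
gripper_force: 0.0
```

{"api": "apply_moves", "payload": {
  "delta_pos": [
    [0.1, 0.3, 0],
    [0.2, 0.6, 0],
    [0.3, 0.9, 0],
    [0.36, 1, 0],
    [0.36, 1, 0],
    [0.36, 1, 0]
  ],
  "rot": [
    [0, 0, 0.08],
    [0, 0, 0.16],
    [0, 0, 0.24],
    [0, 0, 0.32],
    [0, 0, 0.4],
    [0, 0, 0.477]
  ],
  "hand": [1, 1, 1, 1, 1, 1]
}}

```text
time_s: 2.42
ee_pos: [344.0, -273.1, 322.3]
ee_rot: [180.0, 0.0, 102.4]
force: [-1.2, 0.0, 0.0]
gripper_width: 91.0
gripper_force: 0.0
```

{"api": "apply_moves", "payload": {
  "delta_pos": [
    [0.1, 0.3, 0],
    [0.2, 0.6, 0],
    [0.3, 0.9, 0],
    [0.36, 1, 0],
    [0.36, 1, 0],
    [0.36, 1, 0]
  ],
  "rot": [
    [0, 0, 0],
    [0, 0, 0],
    [0, 0, 0],
    [0, 0, 0],
    [0, 0, 0],
    [0, 0, 0]
  ],
  "hand": [1, 1, 1, 1, 1, 1]
}}

```text
time_s: 2.92
ee_pos: [386.9, -154.0, 322.1]
ee_rot: [-180.0, 0.0, 102.1]
force: [-0.0, 1.0, -0.1]
gripper_width: 91.3
gripper_force: 0.0
```

```bash
cat >> h.py <<'E'
from scipy.spatial.transform import Rotation as Ro
def wrist():
    s=env.state(); p=viewer.grab_frame("wrist"); M=np.array(p["mount"])
    T=np.eye(4); T[:3,:3]=Ro.from_euler("xyz",s["ee_rot"],degrees=True).as_matrix(); T[:3,3]=s["ee_pos"]
    W=np.linalg.inv(T@M); p["R"]=W[:3,:3]; p["t"]=W[:3,3]; p["s"]=s
    return p
E
python3 - <<'E'
from h import *
p=wrist(); print(p["mount"],p["s"]["ee_pos"],p["s"]["ee_rot"],p["s"]["time_s"]); save(p,"pics/w1.png")
print("view centre", onz(p,(320,200),50))
for n in ["collar","pen_black","pen_white"]:
    r=spotter.landmark_of(p,n)[:2]
    print(n,[(round(q["score"],2),np.round(q["position"],1),np.round(onz(p,q["position"],85 if n=="collar" else 6),1)) for q in r])
E
```

```text
[[-5.61821606e-04 -9.61915306e-01 -2.73347083e-01  7.64826850e+01]
 [ 9.99999839e-01 -5.18020660e-04 -2.32413359e-04 -3.13313698e-01]
 [ 8.19625313e-05 -2.73347169e-01  9.61915442e-01 -1.70758631e+02]
 [ 0.00000000e+00  0.00000000e+00  0.00000000e+00  1.00000000e+00]] [ 386.90536433 -153.97013466  322.07126177] [-1.79994209e+02  3.98273591e-02  1.02066926e+02] 2.9167
view centre [ 396.97655183 -206.58103761   50.        ]
collar [(0.66, array([353.8, 273.2]), array([ 468.3, -297.8,   85. ])), (0.43, array([479.8,  46.3]), array([544.9,  35.3,  85. ]))]
pen_black [(0.65, array([345.7, 225.7]), array([ 452. , -254.8,    6. ]))]
pen_white [(0.75, array([435.3,  28.7]), array([508.2,  66. ,   6. ]))]
```

View pics/w1.png

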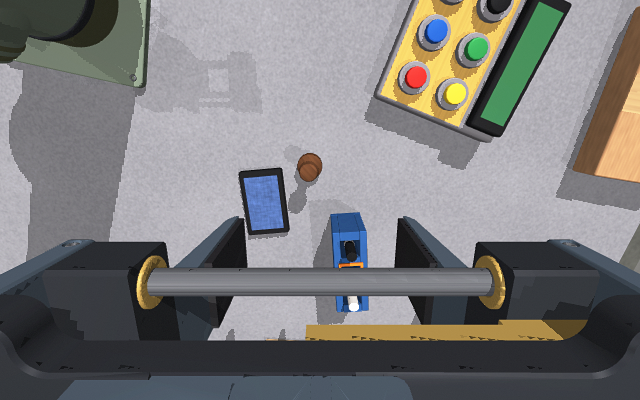

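The wrist view shows red (415,77), blue (435,33), green (476,49) and yellow (455,94), with the rack partly hidden by the gripper. I'll move a little further to see the whole console.

{"api": "apply_moves", "payload": {
  "delta_pos": [
    [0.3, 0.2, 0],
    [0.6, 0.4, 0],
    [0.9, 0.6, 0],
    [0.95, 0.65, 0],
    [0.95, 0.65, 0],
    [0.95, 0.65, 0],
    [0.95, 0.65, 0]
  ],
  "rot": [
    [0, 0, 0],
    [0, 0, 0],
    [0, 0, 0],
    [0, 0, 0],
    [0, 0, 0],
    [0, 0, 0],
    [0, 0, 0]
  ],
  "hand": [0, 0, 0, 0, 0, 0, 0]
}}

```text
time_s: 3.7
ee_pos: [499.8, -77.4, 321.9]
ee_rot: [-179.9, 0.0, 101.9]
force: [0.3, -1.1, 0.0]
gripper_width: 47.0
gripper_force: 0.0
```

Run:
```python
from h import *
from scipy.optimize import least_squares
p=wrist(); a=viewer.grab_frame("top"); b=viewer.grab_frame("scene"); print(p["s"]["ee_pos"],p["s"]["gripper_width"]); save(p,"pics/w2.png")
G=dict(white=(-29.5,60),blue=(-29.5,0),red=(-29.5,-60),black=(29.5,60),green=(29.5,0),yellow=(29.5,-60))
def f(v,k):
    c,s=np.cos(v[2]),np.sin(v[2]);x,y=G[k]; return np.array([v[0]+c*x-s*y,v[1]+s*x+c*y])
for nm,im in(("wrist",p),("top",a),("scene",b)):
    P={}
    for k in G:
        g=f((527,43,-.17),k)
        for q in spotter.landmark_of(im,"key_%s_top"%k):
            w=onz(im,q["position"],58)[:2]
            if np.linalg.norm(w-g)<25: P[k]=w;break
    r=least_squares(lambda v:np.concatenate([f(v,k)-P[k] for k in P]),(527,43,-.17),loss="soft_l1",f_scale=3)
    print(nm,np.round(r.x[:2],1),np.degrees(r.x[2]).round(1))
    for k in G: print(k,f(r.x,k).round(1),(P[k]-f(r.x,k)).round(1) if k in P else None)
```

```text
[499.84047042 -77.35939871 321.94672342] 47.047155881793906
wrist [526.7  46.1] -10.9
white [509.1 110.6] [-0.7  0.3]
blue [497.7  51.7] [-3.5  0.5]
red [486.3  -7.2] [-0.3  6.3]
black [567.   99.4] [-0.7 -1.4]
green [555.6  40.5] [2.9 0.4]
yellow [544.3 -18.4] [ 2.5 -5.2]
top [525.2  50.9] -10.4
white [507.  115.2] [-1.8  3.5]
blue [496.2  56.2] [ 6.7 -0. ]
red [485.4  -2.8] None
black [565.  104.6] [-0.7 -1.4]
green [554.2  45.6] [-0.5 -1. ]
yellow [543.4 -13.5] None
scene [525.6  45.2] -6.4
white [502.9 108.1] [-1.2 -1. ]
blue [496.3  48.4] [-1.7  1.5]
red [489.6 -11.2] [ 0.7 -2.1]
black [561.6 101.5] [ 5.8 -5.1]
green [554.9  41.9] [-0.6  3.2]
yellow [548.2 -17.7] [-0.2  2.1]
```

View pics/w2.png

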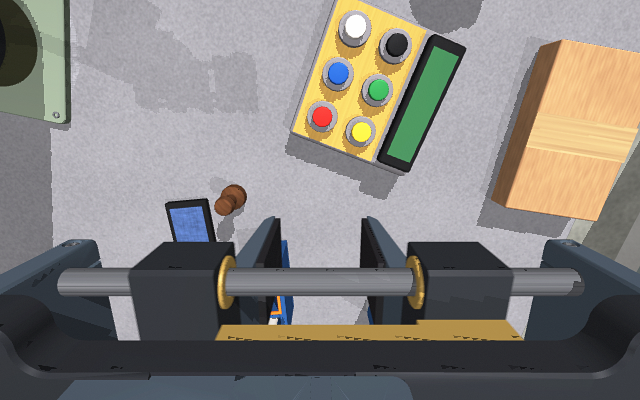

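Wrist view key centres: white (355,28), black (397,45), blue (338,73), green (378,90), red (322,117), yellow (361,132). I'll fit the grid to those.

Run:
```python
from h import *
from scipy.optimize import least_squares
p=wrist()
U=dict(white=(355,28),black=(397,45),blue=(338,73),green=(378,90),red=(322,117),yellow=(361,132))
G=dict(white=(-29.5,60),blue=(-29.5,0),red=(-29.5,-60),black=(29.5,60),green=(29.5,0),yellow=(29.5,-60))
def f(v,k):
    c,s=np.cos(v[2]),np.sin(v[2]);x,y=G[k]; return np.array([v[0]+c*x-s*y,v[1]+s*x+c*y])
P={k:onz(p,U[k],58)[:2] for k in U}
r=least_squares(lambda v:np.concatenate([f(v,k)-P[k] for k in P]),(527,43,-.17))
print(p["s"]["ee_pos"],p["s"]["gripper_width"],np.round(r.x[:2],1),np.degrees(r.x[2]).round(1))
for k in G: print(k,f(r.x,k).round(1),(P[k]-f(r.x,k)).round(1))
```

```text
[500.84543011 -76.23111723 321.95912719] 0.3701206092530087 [526.5  45.5] -9.0
white [506.7 109.4] [ 0.2 -1.6]
blue [497.3  50.1] [0.1 0.7]
red [488.   -9.1] [0.4 0.3]
black [565.  100.2] [ 0.  -0.5]
green [555.6  40.9] [-0.6  0.2]
yellow [546.3 -18.3] [-0.2  0.9]
```

{"api": "apply_moves", "payload": {
  "delta_pos": [
    [-0.03, 0.3, -0.2],
    [-0.03, 0.6, -0.4],
    [-0.03, 0.9, -0.6],
    [-0.03, 1, -0.9],
    [-0.03, 1, -1],
    [-0.03, 1, -1]
  ],
  "rot": [
    [0, 0, 0],
    [0, 0, 0],
    [0, 0, 0],
    [0, 0, 0],
    [0, 0, 0],
    [0, 0, 0]
  ],
  "hand": [0, 0, 0, 0, 0, 0]
}}

```text
time_s: 5.3
ee_pos: [494.6, 44.6, 198.5]
ee_rot: [-179.6, -0.1, 102.1]
force: [-0.5, -0.5, 0.3]
gripper_width: 0.7
gripper_force: 0.0
```

{"api": "apply_moves", "payload": {
  "delta_pos": [
    [0, 0.05, -0.3],
    [0, 0.05, -0.6],
    [0, 0.05, -0.9],
    [0, 0.05, -1],
    [0, 0.05, -1],
    [0, 0.05, -1]
  ],
  "rot": [
    [0, 0, 0],
    [0, 0, 0],
    [0, 0, 0],
    [0, 0, 0],
    [0, 0, 0],
    [0, 0, 0]
  ],
  "hand": [0, 0, 0, 0, 0, 0]
}}

```text
time_s: 5.8
ee_pos: [498.4, 49.3, 82.9]
ee_rot: [179.9, 0.0, 101.9]
force: [-0.1, 0.8, 0.3]
gripper_width: 0.4
gripper_force: 0.0
```

{"api": "apply_moves", "payload": {
  "delta_pos": [
    [0, 0, -0.1],
    [0, 0, -0.2],
    [0, 0, -0.25],
    [0, 0, -0.25],
    [0, 0, -0.25],
    [0, 0, -0.25]
  ],
  "rot": [
    [0, 0, 0],
    [0, 0, 0],
    [0, 0, 0],
    [0, 0, 0],
    [0, 0, 0],
    [0, 0, 0]
  ],
  "hand": [0, 0, 0, 0, 0, 0]
}}

```text
time_s: 6.3
ee_pos: [499.4, 49.6, 53.8]
ee_rot: [179.7, 0.1, 102.0]
force: [1.6, -1.5, 3.2]
gripper_width: 0.4
gripper_force: 1.9
```

{"api": "apply_moves", "payload": {
  "delta_pos": [
    [0, 0, -0.02],
    [0, 0, -0.03],
    [0, 0, -0.03],
    [0, 0, -0.03],
    [0, 0, -0.03]
  ],
  "rot": [
    [0, 0, 0],
    [0, 0, 0],
    [0, 0, 0],
    [0, 0, 0],
    [0, 0, 0]
  ],
  "hand": [0, 0, 0, 0, 0]
}}

```text
time_s: 6.72
ee_pos: [499.5, 49.6, 52.0]
ee_rot: [179.7, 0.1, 102.0]
force: [-1.5, -1.9, 23.4]
gripper_width: 0.6
gripper_force: 11.6
```

Run:
```python
from h import *
for i in range(3):
    viewer.grab_frame("top"); s=env.state(); print(s["ee_pos"].round(1),s["force"].round(1))
```

```text
[499.5  49.6  52. ] [-1.8 -2.  23. ]
[499.5  49.6  52. ] [-2.5 -2.7 22.7]
[499.5  49.6  52. ] [-1.9 -2.5 23.3]
```

{"api": "apply_moves", "payload": {
  "delta_pos": [
    [0, 0, 0.28],
    [0.1, -0.14, 0.28],
    [0.3, -0.42, 0.28],
    [0.4, -0.57, 0.28],
    [0.4, -0.57, 0.28],
    [0.4, -0.57, 0.28],
    [0.4, -0.57, 0.15],
    [0.4, -0.57, 0.08],
    [0.4, -0.57, 0.02],
    [0.4, -0.57, 0.02]
  ],
  "rot": [
    [0, 0, 0],
    [0, 0, 0],
    [0, 0, 0],
    [0, 0, 0],
    [0, 0, 0],
    [0, 0, 0],
    [0, 0, 0],
    [0, 0, 0],
    [0, 0, 0],
    [0, 0, 0]
  ],
  "hand": [0, 0, 0, 0, 0, 0, 0, 0, 0, 0]
}}

```text
time_s: 7.7
ee_pos: [543.6, -17.8, 52.1]
ee_rot: [-179.8, -0.0, 102.0]
force: [-4.2, -1.2, 12.9]
gripper_width: 0.4
gripper_force: 6.5
```

Run:
```python
from h import *
for i in range(3):
    viewer.grab_frame("top"); s=env.state(); print(s["ee_pos"].round(1),s["force"].round(1))
```

```text
[543.7 -17.8  52.1] [-5.3  0.  14.4]
[543.6 -17.8  52.1] [-5.5  0.4 13.2]
[543.6 -17.9  52.1] [-5.2 -1.1 12.8]
```

Yellow is fully down. Next is blue again: up, back, press.

{"api": "apply_moves", "payload": {
  "delta_pos": [
    [0, 0, 0.26],
    [-0.1, 0.14, 0.26],
    [-0.3, 0.42, 0.26],
    [-0.4, 0.57, 0.26],
    [-0.4, 0.57, 0.26],
    [-0.4, 0.57, 0.26],
    [-0.4, 0.57, 0.13],
    [-0.4, 0.57, 0.06],
    [-0.4, 0.57, 0],
    [-0.4, 0.57, 0]
  ],
  "rot": [
    [0, 0, 0],
    [0, 0, 0],
    [0, 0, 0],
    [0, 0, 0],
    [0, 0, 0],
    [0, 0, 0],
    [0, 0, 0],
    [0, 0, 0],
    [0, 0, 0],
    [0, 0, 0]
  ],
  "hand": [0, 0, 0, 0, 0, 0, 0, 0, 0, 0]
}}

```text
time_s: 8.68
ee_pos: [497.4, 49.5, 52.1]
ee_rot: [-180.0, -0.0, 101.9]
force: [-4.6, 0.9, 13.4]
gripper_width: 0.3
gripper_force: 6.6
```

Run:
```python
from h import *
for i in range(3):
    viewer.grab_frame("top"); s=env.state(); print(s["ee_pos"].round(1),s["force"].round(1))
```

```text
[497.5  49.5  52.1] [-5.1  0.2 15.8]
[497.5  49.5  52.1] [-4.2  2.2 14.5]
[497.5  49.5  52.1] [-3.5  1.3 14.7]
```

{"api": "apply_moves", "payload": {
  "delta_pos": [
    [0, 0, 0.26],
    [0.1, -0.02, 0.26],
    [0.3, -0.05, 0.26],
    [0.48, -0.07, 0.26],
    [0.48, -0.07, 0.26],
    [0.48, -0.07, 0.26],
    [0.48, -0.07, 0.13],
    [0.48, -0.07, 0.06],
    [0.48, -0.07, 0],
    [0.48, -0.07, 0]
  ],
  "rot": [
    [0, 0, 0],
    [0, 0, 0],
    [0, 0, 0],
    [0, 0, 0],
    [0, 0, 0],
    [0, 0, 0],
    [0, 0, 0],
    [0, 0, 0],
    [0, 0, 0],
    [0, 0, 0]
  ],
  "hand": [0, 0, 0, 0, 0, 0, 0, 0, 0, 0]
}}

```text
time_s: 9.67
ee_pos: [553.5, 41.0, 52.2]
ee_rot: [-179.9, 0.0, 102.0]
force: [-4.5, -1.3, 12.1]
gripper_width: 0.3
gripper_force: 6.4
```

Run:
```python
from h import *
for i in range(3):
    p=viewer.grab_frame("top"); s=env.state(); print(s["ee_pos"].round(1),s["force"].round(1))
```

```text
[553.5  41.   52.2] [-4.3 -1.5 13.6]
[553.4  41.   52.1] [-5.  -1.  12.9]
[553.5  41.   52.2] [-3.9 -1.2 12.2]
```

All four presses are done. Next I'll lift, open the gripper and go look at the marker.

{"api": "apply_moves", "payload": {
  "delta_pos": [
    [0, 0, 0.3],
    [0, 0, 0.6],
    [-0.1, 0.2, 0.9],
    [-0.2, 0.5, 1],
    [-0.24, 0.75, 1],
    [-0.24, 0.75, 1]
  ],
  "rot": [
    [0, 0, 0],
    [0, 0, 0],
    [0, 0, 0],
    [0, 0, 0],
    [0, 0, 0],
    [0, 0, 0]
  ],
  "hand": [0, 0, 0.5, 1, 1, 1]
}}

```text
time_s: 10.32
ee_pos: [524.7, 135.6, 172.0]
ee_rot: [179.9, -0.2, 102.2]
force: [0.3, -0.7, -0.4]
gripper_width: 24.2
gripper_force: 0.0
```

{"api": "apply_moves", "payload": {
  "delta_pos": [
    [-0.1, 0.3, 0.3],
    [-0.24, 0.6, 0.6],
    [-0.24, 0.75, 0.75],
    [-0.24, 0.75, 0.75],
    [-0.24, 0.75, 0.75],
    [-0.24, 0.75, 0.75],
    [-0.24, 0.75, 0.75]
  ],
  "rot": [
    [0, 0, 0],
    [0, 0, 0],
    [0, 0, 0],
    [0, 0, 0],
    [0, 0, 0],
    [0, 0, 0],
    [0, 0, 0]
  ],
  "hand": [1, 1, 1, 1, 1, 1, 1]
}}

```text
time_s: 10.9
ee_pos: [496.5, 219.8, 258.7]
ee_rot: [-179.8, 0.1, 101.9]
force: [-0.2, 0.4, 0.5]
gripper_width: 70.5
gripper_force: 0.0
```

Run:
```python
from h import *
p=wrist(); print(p["s"]["ee_pos"],p["s"]["ee_rot"]); save(p,"pics/w3.png")
print([(round(q["score"],2),np.round(q["position"],1),onz(p,q["position"],0).round(1)) for q in spotter.landmark_of(p,"marker")])
print([(round(q["score"],2),q["box"]) for q in spotter.trace(p,"marker")])
```

```text
[496.46475834 219.76743496 258.7403655 ] [-1.79774839e+02  8.38049736e-02  1.01894661e+02]
[(0.77, array([340.5,  85.8]), array([498.9, 330.9,   0. ]))]
[(0.7, [345.5, 81.9, 27.7, 23.7])]
```

View pics/w3.png

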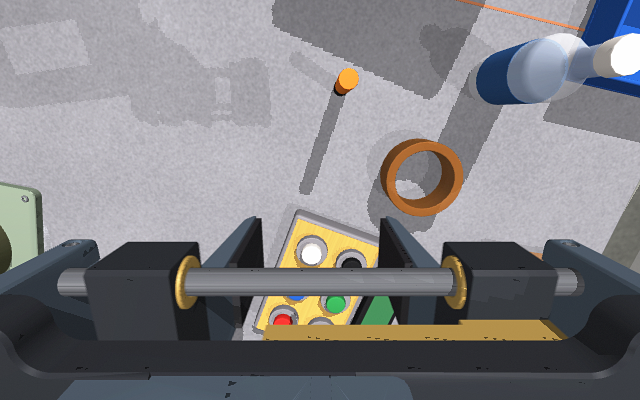

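The marker's orange top is at about (348,78), and the black cap's foot is at about (340,92).

Run:
```python
from h import *
p=wrist(); print(p["s"]["ee_pos"],p["s"]["gripper_width"])
print(onz(p,(348,78),130))
h=cv2.cvtColor(p["pixels"],cv2.COLOR_RGB2HSV)[50:110,310:380].astype(int)
m=((h[...,0]<22)&(h[...,1]>150)&(h[...,2]>215)).astype(np.uint8)
n,l,st,c=cv2.connectedComponentsWithStats(m); i=1+st[1:,4].argmax(); c=c[i]+[310,50]; print(st[i],c,onz(p,c,130))
```

```text
[496.92030193 219.99999925 259.26705116] 82.98429139500824
[499.37619216 328.38903849 130.        ]
[ 28  18  20  22 328] [347.46341463  78.5945122 ] [499.00963287 327.78879317 130.        ]
```

{"api": "apply_moves", "payload": {
  "delta_pos": [
    [0.015, 0.3, -0.2],
    [0.015, 0.6, -0.5],
    [0.015, 0.9, -0.8],
    [0.015, 0.9, -0.8],
    [0.015, 0.9, -0.8],
    [0.015, 0.9, -0.8]
  ],
  "rot": [
    [0, 0, 0],
    [0, 0, 0],
    [0, 0, 0],
    [0, 0, 0],
    [0, 0, 0],
    [0, 0, 0]
  ],
  "hand": [1, 1, 1, 1, 1, 1]
}}

```text
time_s: 11.6
ee_pos: [498.8, 328.9, 163.9]
ee_rot: [-179.9, 0.1, 102.0]
force: [0.3, -0.1, 1.4]
gripper_width: 91.4
gripper_force: 0.0
```

{"api": "apply_moves", "payload": {
  "delta_pos": [
    [0, 0, -0.2],
    [0, 0, -0.4],
    [0, 0, -0.61],
    [0, 0, -0.61],
    [0, 0, -0.61],
    [0, 0, -0.61]
  ],
  "rot": [
    [0, 0, 0],
    [0, 0, 0],
    [0, 0, 0],
    [0, 0, 0],
    [0, 0, 0],
    [0, 0, 0]
  ],
  "hand": [1, 1, 1, 1, 0.5, 0.5]
}}

```text
time_s: 12.1
ee_pos: [500.7, 329.3, 94.1]
ee_rot: [179.8, -0.1, 101.9]
force: [0.6, 0.2, 0.4]
gripper_width: 80.6
gripper_force: 0.0
```

Run:
```python
from h import *
p=wrist(); print(p["s"]["ee_pos"],p["s"]["gripper_width"]); save(p,"pics/w4.png")
```

```text
[500.66972851 329.28474242  94.07262468] 80.62098870395927
```

View pics/w4.png

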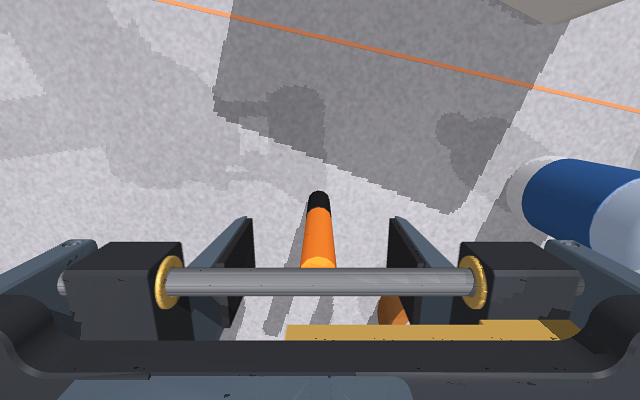

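The marker is standing, centred between the fingers (column ~318). Now to grip it.

{"api": "apply_moves", "payload": {
  "delta_pos": [
    [0, 0, 0],
    [0, 0, 0],
    [0, 0, 0],
    [0, 0, 0],
    [0, 0, 0],
    [0, 0, 0],
    [0, 0, 0],
    [0, 0, 0],
    [0, 0, 0],
    [0, 0, 0]
  ],
  "rot": [
    [0, 0, 0],
    [0, 0, 0],
    [0, 0, 0],
    [0, 0, 0],
    [0, 0, 0],
    [0, 0, 0],
    [0, 0, 0],
    [0, 0, 0],
    [0, 0, 0],
    [0, 0, 0]
  ],
  "hand": [0.4, 0.3, 0.25, 0.2, 0.15, 0.1, 0.1, 0.1, 0.1, 0.1],
  "newtons": 15
}}

```text
time_s: 12.98
ee_pos: [499.0, 329.3, 91.5]
ee_rot: [-180.0, 0.0, 101.9]
force: [-0.7, -0.3, 0.3]
gripper_width: 18.9
gripper_force: 15.0
```

{"api": "apply_moves", "payload": {
  "delta_pos": [
    [0, 0, 0],
    [0, 0, 0],
    [0, 0, 0],
    [0, 0, 0.1],
    [0, 0, 0.3],
    [0, 0, 0.6],
    [0, 0, 0.9],
    [0, 0, 1],
    [0, 0, 1],
    [0, 0, 1]
  ],
  "rot": [
    [0, 0, 0],
    [0, 0, 0],
    [0, 0, 0],
    [0, 0, 0],
    [0, 0, 0],
    [0, 0, 0],
    [0, 0, 0],
    [0, 0, 0],
    [0, 0, 0],
    [0, 0, 0]
  ],
  "hand": [0.1, 0.1, 0.1, 0.1, 0.1, 0.1, 0.1, 0.1, 0.1, 0.1]
}}

```text
time_s: 13.82
ee_pos: [498.9, 329.3, 211.7]
ee_rot: [180.0, -0.0, 101.9]
force: [-0.5, 0.3, -0.8]
gripper_width: 19.1
gripper_force: 15.0
```

{"api": "apply_moves", "payload": {
  "delta_pos": [
    [0, -0.25, 0.2],
    [-0.03, -0.5, 0.4],
    [-0.06, -0.75, 0.4],
    [-0.06, -1, 0.4]
  ],
  "rot": [
    [0, 0, 0],
    [0, 0, 0],
    [0, 0, 0],
    [0, 0, 0]
  ],
  "hand": [0.1, 0.1, 0.1, 0.1]
}}

```text
time_s: 14.15
ee_pos: [490.8, 208.1, 258.6]
ee_rot: [-179.9, 0.0, 102.0]
force: [0.4, -0.5, -1.3]
gripper_width: 18.8
gripper_force: 15.0
```

{"api": "apply_moves", "payload": {
  "delta_pos": [
    [0, -0.25, 0],
    [-0.03, -0.5, 0],
    [-0.06, -0.75, 0],
    [-0.06, -1, 0]
  ],
  "rot": [
    [0, 0, 0],
    [0, 0, 0],
    [0, 0, 0],
    [0, 0, 0]
  ],
  "hand": [0.1, 0.1, 0.1, 0.1]
}}

```text
time_s: 14.48
ee_pos: [482.6, 87.8, 257.1]
ee_rot: [-179.7, -0.0, 102.0]
force: [-0.4, 0.5, -0.9]
gripper_width: 18.7
gripper_force: 15.0
```

{"api": "apply_moves", "payload": {
  "delta_pos": [
    [0, -0.25, 0],
    [-0.03, -0.5, 0],
    [-0.06, -0.75, 0],
    [-0.06, -1, 0]
  ],
  "rot": [
    [0, 0, 0],
    [0, 0, 0],
    [0, 0, 0],
    [0, 0, 0]
  ],
  "hand": [0.1, 0.1, 0.1, 0.1]
}}

```text
time_s: 14.82
ee_pos: [475.4, -31.9, 257.2]
ee_rot: [-179.7, -0.1, 102.0]
force: [0.3, -0.4, -0.9]
gripper_width: 18.9
gripper_force: 15.0
```

{"api": "apply_moves", "payload": {
  "delta_pos": [
    [0, -0.25, 0],
    [-0.03, -0.5, 0],
    [-0.06, -0.75, 0],
    [-0.06, -1, 0]
  ],
  "rot": [
    [0, 0, 0],
    [0, 0, 0],
    [0, 0, 0],
    [0, 0, 0]
  ],
  "hand": [0.1, 0.1, 0.1, 0.1]
}}

```text
time_s: 15.15
ee_pos: [468.3, -151.7, 257.1]
ee_rot: [-179.7, -0.2, 101.9]
force: [0.5, 0.6, -0.4]
gripper_width: 18.6
gripper_force: 15.0
```

{"api": "apply_moves", "payload": {
  "delta_pos": [
    [0, -0.25, 0],
    [-0.03, -0.5, 0],
    [-0.06, -0.75, 0],
    [-0.06, -1, 0]
  ],
  "rot": [
    [0, 0, 0],
    [0, 0, 0],
    [0, 0, 0],
    [0, 0, 0]
  ],
  "hand": [0.1, 0.1, 0.1, 0.1]
}}

```text
time_s: 15.48
ee_pos: [461.2, -271.5, 257.0]
ee_rot: [-179.8, -0.2, 101.9]
force: [0.7, 0.0, -0.5]
gripper_width: 18.4
gripper_force: 15.0
```

{"api": "apply_moves", "payload": {
  "delta_pos": [
    [0, -0.25, 0],
    [-0.03, -0.5, 0],
    [-0.06, -0.75, 0],
    [-0.06, -1, 0],
    [-0.06, -1, 0],
    [-0.06, -1, 0],
    [-0.06, -1, 0]
  ],
  "rot": [
    [0, 0, 0],
    [0, 0, 0],
    [0, 0, 0],
    [0, 0, 0],
    [0, 0, 0],
    [0, 0, 0],
    [0, 0, 0]
  ],
  "hand": [0.1, 0.1, 0.1, 0.1, 0.1, 0.1, 0.1]
}}

```text
time_s: 16.07
ee_pos: [455.2, -389.7, 257.5]
ee_rot: [-179.9, -0.2, 101.9]
force: [0.9, -0.4, -0.1]
gripper_width: 18.5
gripper_force: 15.0
```

Run:
```python
from h import *
p=wrist(); print(p["s"]["ee_pos"],p["s"]["ee_rot"],p["s"]["gripper_width"]); save(p,"pics/w5.png")
print([(round(q["score"],2),np.round(q["position"],1),onz(p,q["position"],85).round(1)) for q in spotter.landmark_of(p,"collar")])
print([(round(q["score"],2),q["box"]) for q in spotter.trace(p,"collar")])
```

```text
[ 455.21043695 -389.69602153  257.48100063] [-179.88316987   -0.22228376  101.93136597] 18.46302737352622
[(0.58, array([348.8,  99.6]), array([ 466. , -296.6,   85. ]))]
[(0.56, [346.1, 102.2, 32.1, 36.1])]
```

View pics/w5.png

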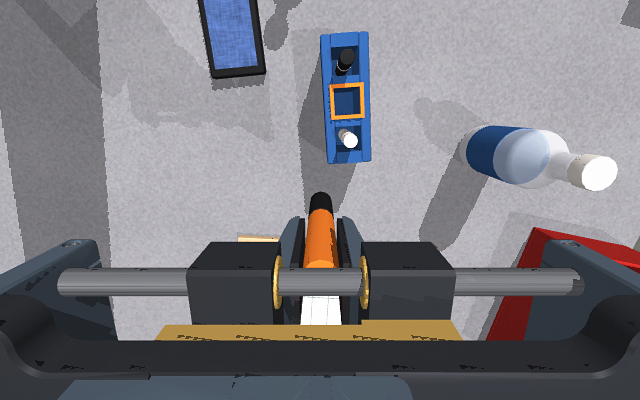

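The collar is at about (347,101), between the black and white pens, and the marker hangs straight at column ~320. I'll refine the collar centre and the rack's yaw.

Run:
```python
from h import *
p=wrist(); print(p["s"]["ee_pos"],p["s"]["ee_rot"])
h=cv2.cvtColor(p["pixels"],cv2.COLOR_RGB2HSV).astype(int)
m=((h[...,0]<20)&(h[...,1]>140)&(h[...,2]>120)); m[:70]=0;m[135:]=0;m[:,:315]=0;m[:,:320]=0;m[:,385:]=0
ys,xs=np.nonzero(m); r=cv2.minAreaRect(np.c_[xs,ys].astype(np.float32)); print(len(xs),r)
W=np.array([onz(p,q,88)[:2] for q in np.c_[xs,ys]],np.float32); R=cv2.minAreaRect(W); print(R)
print("mean",W.mean(0))
b=((h[...,0]>100)&(h[...,0]<125)&(h[...,1]>150)&(h[...,2]>120)); b[:25]=0;b[170:]=0;b[:,:300]=0;b[:,385:]=0
# rack long edges at the mouth: right side edge line
pts=[(np.nonzero(b[y])[0].max(),y) for y in range(40,155,3) if b[y].any()]
Q=np.array([onz(p,q,85)[:2] for q in pts],np.float32); l=cv2.fitLine(Q,cv2.DIST_HUBER,0,.01,.01).ravel(); print("edge dir deg",np.degrees(np.arctan2(l[1],l[0])))
# marker tip in tool position
k=(h[...,2]<60); k[:185]=0;k[212:]=0;k[:,:300]=0;k[:,345:]=0
ys,xs=np.nonzero(k[185:205]); ys+=185
print("cap",xs.min(),xs.max(),ys.min(),xs.mean())
T=Ro.from_euler("xyz",p["s"]["ee_rot"],degrees=True)
X=p["s"]["ee_pos"]+np.array([0,0,-91.5]); c=p["R"]@X+p["t"]; u=p["camera_matrix"]@c; print("exp base px",u[:2]/u[2])
```

```text
[ 455.82053066 -389.3545666   259.13301443] [-1.79973029e+02 -6.78949904e-02  1.02020000e+02]
468 ((346.0017395019531, 100.52931213378906), (35.35065841674805, 34.00004959106445), 86.633544921875)
((463.7637939453125, -298.4541015625), (35.88886260986328, 36.039878845214844), 15.952775955200195)
mean [ 463.94638 -297.83426]
edge dir deg -74.31809
cap 310 331 192 320.47435897435895
exp base px [320.92957264 199.67570136]
```

{"api": "apply_moves", "payload": {
  "delta_pos": [
    [0.03, 0.25, -0.1],
    [0.068, 0.5, -0.2],
    [0.068, 0.77, -0.3],
    [0.068, 0.77, -0.3],
    [0.068, 0.77, -0.3],
    [0.068, 0.77, -0.3],
    [0.068, 0.77, -0.3]
  ],
  "rot": [
    [0, 0, 0.02],
    [0, 0, 0.04],
    [0, 0, 0.047],
    [0, 0, 0.047],
    [0, 0, 0.047],
    [0, 0, 0.047],
    [0, 0, 0.047]
  ],
  "hand": [0.1, 0.1, 0.1, 0.1, 0.1, 0.1, 0.1]
}}

```text
time_s: 16.85
ee_pos: [464.5, -299.0, 224.4]
ee_rot: [179.9, 0.1, 106.0]
force: [-0.5, -0.2, 0.2]
gripper_width: 18.4
gripper_force: 15.0
```

Run:
```python
from h import *
for i in range(4):
    p=viewer.grab_frame("top"); s=env.state(); print(s["ee_pos"].round(1),s["ee_rot"].round(2),s["force"].round(1))
```

```text
[ 464.4 -299.2  224.3] [1.7994e+02 9.0000e-02 1.0595e+02] [-0.1  0.6 -0.6]
[ 464.3 -299.2  224.1] [1.7995e+02 7.0000e-02 1.0593e+02] [-0.2 -0.1 -0.5]
[ 464.2 -299.2  224. ] [1.7996e+02 5.0000e-02 1.0593e+02] [ 0.2  0.6 -0.5]
[ 464.1 -299.1  223.8] [1.7997e+02 4.0000e-02 1.0593e+02] [ 0.6 -0.4  0.2]
```

{"api": "apply_moves", "payload": {
  "delta_pos": [
    [0, 0.008, -0.1],
    [0, 0.008, -0.2],
    [0, 0.008, -0.28],
    [0, 0.008, -0.34],
    [0, 0.008, -0.4],
    [0, 0.008, -0.45],
    [0, 0.008, -0.5],
    [0, 0.008, -0.5],
    [0, 0.008, -0.5]
  ],
  "rot": [
    [0, 0, 0],
    [0, 0, 0],
    [0, 0, 0],
    [0, 0, 0],
    [0, 0, 0],
    [0, 0, 0],
    [0, 0, 0],
    [0, 0, 0],
    [0, 0, 0]
  ],
  "hand": [0.1, 0.1, 0.1, 0.1, 0.1, 0.1, 0.1, 0.1, 0.1]
}}

```text
time_s: 17.8
ee_pos: [464.0, -297.3, 163.4]
ee_rot: [-180.0, -0.0, 106.0]
force: [-0.7, -0.6, 0.4]
gripper_width: 18.7
gripper_force: 15.0
```

{"api": "apply_moves", "payload": {
  "delta_pos": [
    [0, 0, -0.1],
    [0, 0, -0.2],
    [0, 0, -0.3],
    [0, 0, -0.4],
    [0, 0, -0.47],
    [0, 0, -0.51],
    [0, 0, -0.54],
    [0, 0, -0.54],
    [0, 0, -0.54]
  ],
  "rot": [
    [0, 0, 0],
    [0, 0, 0],
    [0, 0, 0],
    [0, 0, 0],
    [0, 0, 0],
    [0, 0, 0],
    [0, 0, 0],
    [0, 0, 0],
    [0, 0, 0]
  ],
  "hand": [0.1, 0.1, 0.1, 0.1, 0.1, 0.1, 0.1, 0.1, 0.1]
}}

```text
time_s: 18.55
ee_pos: [464.3, -297.5, 99.2]
ee_rot: [180.0, 0.0, 106.0]
force: [-0.6, 0.7, 0.4]
gripper_width: 18.7
gripper_force: 15.0
```

Base is about 1 mm above the cell floor and no contact force shows. I'll open gently, wait, then retreat upward.

{"api": "apply_moves", "payload": {
  "delta_pos": [
    [0, 0, 0],
    [0, 0, 0],
    [0, 0, 0],
    [0, 0, 0],
    [0, 0, 0],
    [0, 0, 0],
    [0, 0, 0],
    [0, 0, 0],
    [0, 0, 0],
    [0, 0, 0]
  ],
  "rot": [
    [0, 0, 0],
    [0, 0, 0],
    [0, 0, 0],
    [0, 0, 0],
    [0, 0, 0],
    [0, 0, 0],
    [0, 0, 0],
    [0, 0, 0],
    [0, 0, 0],
    [0, 0, 0]
  ],
  "hand": [0.25, 0.3, 0.35, 0.4, 0.5, 0.5, 0.5, 0.5, 0.5, 0.5]
}}

```text
time_s: 19.38
ee_pos: [464.0, -297.3, 98.8]
ee_rot: [180.0, -0.0, 106.0]
force: [0.2, 0.3, -0.1]
gripper_width: 45.4
gripper_force: 0.0
```

{"api": "apply_moves", "payload": {
  "delta_pos": [
    [0, 0, 0.1],
    [0, 0, 0.3],
    [0, 0, 0.6],
    [0, 0, 0.9],
    [0, 0, 1],
    [0, 0, 1]
  ],
  "rot": [
    [0, 0, 0],
    [0, 0, 0],
    [0, 0, 0],
    [0, 0, 0],
    [0, 0, 0],
    [0, 0, 0]
  ],
  "hand": [0.5, 0.5, 0.5, 0.5, 0.5, 0.5]
}}

```text
time_s: 19.88
ee_pos: [465.8, -298.5, 222.9]
ee_rot: [179.7, 0.4, 106.0]
force: [0.6, -0.9, 0.3]
gripper_width: 45.5
gripper_force: 0.0
```

{"api": "apply_moves", "payload": {
  "delta_pos": [
    [0, -0.3, 0.2],
    [0, -0.6, 0.3],
    [0, -0.8, 0.4],
    [0, -0.8, 0.4],
    [0, -0.8, 0.4],
    [0, -0.8, 0.4]
  ],
  "rot": [
    [0, 0, 0],
    [0, 0, 0],
    [0, 0, 0],
    [0, 0, 0],
    [0, 0, 0],
    [0, 0, 0]
  ],
  "hand": [0.5, 0.5, 0.5, 0.5, 0.5, 0.5]
}}

```text
time_s: 20.38
ee_pos: [463.3, -392.3, 264.9]
ee_rot: [-179.9, -0.2, 106.0]
force: [-0.3, -0.5, -0.3]
gripper_width: 45.7
gripper_force: 0.0
```

Run:
```python
from h import *
p=wrist(); b=viewer.grab_frame("scene")
x=cv2.resize(p["pixels"][20:220,220:480],(520,400)); y=cv2.resize(b["pixels"][170:370,130:265],(270,400))
cv2.imwrite("pics/f.png",cv2.cvtColor(np.hstack([x,y]),cv2.COLOR_RGB2BGR))
```

```text
(no output)
```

View pics/f.png

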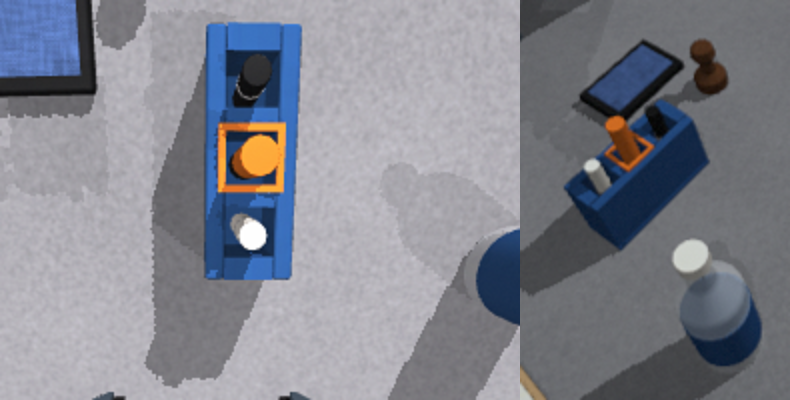

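The marker stands upright in the collared cell (crop px (260,157)), both pens are in place, and the gripper is clear. Handing in.

```bash
python3 -c "
from workcell import env
print(env.job_done())"
```

```text
the job is handed in; nothing more can be done
None
```

I pressed the keys in order (blue, yellow, blue, green), put the orange marker cap down in the collared cell and released it, and handed the job in at about 20 s of the 72 s; the system returned no verdict.

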